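# Tighten the loose centre screw of an upturned bar-stool seat with a hex key

### The arm

A 6-joint arm with a two-finger parallel gripper is mounted at the origin on the work surface. World frame = base frame: x ahead of the robot, y to its left, z up, the work surface at z = 0. Lengths are in m, angles in rad, forces in N, time in s.
With the tool pointing down it reaches from about 0.225 to 0.875 m from the base axis. Payload 3.4 kg.
Tool frame: the origin (TCP) lies on the centre line of the jaws, within the pads' length; the fingertips stand 11 mm ahead of it and the grasp point (between the pads) lies 8 mm behind it; z points along the fingers, y is the line along which they close (so a half turn about z gives the same grasp; the last joint's range is limited). The gripper opens to 85 mm and grips with 20 to 120 N. Pads are 22 mm wide; open, the fingers measure 114 mm over their backs; the gripper's body (76 mm by 85 mm) begins 54 mm behind the grasp point. The pads swing forward as they close: fully open they stand 13 mm farther back than shut.
Start: joints at [-1.413, 0.276, 1.505, -0, 1.361, -0.121], TCP at [0.158, -0.553, 0.242] pointing down, gripper open.
Joint ranges: [-2.89, 2.89], [-0.75, 2.08], [0.22, 2.7], [-1.18, 4.32], [0.11, 2.71], [-2.7, 2.7]. Speed limits (rad/s): [2.57, 2.57, 3.14, 3.14, 3.14, 3.14].

### API

Orientations are given as a unit quaternion [w, x, y, z].
In Python, from rig import manip, eyes, job gives the robot as it stands.
- The arm moves only by the tool drive_tool, never from a script. Its argument "rows" is a list of rows, each a list of 3 entries, a list of its own where there are three numbers: the turn, a rotation vector about the world's x, y, z in rad, then the shift along the world's x, y, z in cm, then the finger opening in cm, from 0 to 8.54. A call has 1 to 8 rows; each row shifts and turns the commanded pose from where the row before left it; what a row does not reach is not made up. A row lasts 1/8 s, in which the tool goes at most 62.5 mm and 10.7 degrees, less where a joint would pass 70% of its speed; a pose out of reach is approached as far as the arm can. A call is refused whole if a number of a shift passes 6.25 or a number of a turn 0.188, either way. A call with a gripper value outside its range is refused whole. The fingers move at their own pace and stop on an object; "force" is the grip in N (left out, the last holds). Time passes only in rows, so rows that do not move let the fingers close. It gives the time, the measured TCP pose, the force, the opening and the grip force at its end, in the units of the state.
- manip.get_state(): the state, without advancing time (a new reading comes with each control period).
- eyes.get_image(name): name is "side" or "top"; returns the picture (480x640x3 uint8, red, green, blue); there is no depth.
- eyes.get_calibration(name): a dict with "camera_matrix" (3x3 intrinsics, pixels), "k1" (the pictures are not rectified: a ray, as slopes to the right and down, at radius r is drawn at 1 + k1 r^2 times it, then the intrinsics apply), "view" (4x4, takes a point from world to camera coordinates). Camera axes: x right, y up, looking along -z (the intrinsics and any distortion apply to the point x, -y, -z); pixel columns grow to the right and rows downward; lengths in m; the calibration is good to about 2 mm. A picture is of the moment at which its call begins. get_calibration takes no time and is no camera call.
- job.sign_off(): hands the job in; it is judged then, once.
The state is a dict: "clock": time; "qpos": joint angles; "qd": joint speeds; "effort": joint torques, N m; "position": TCP position; "ee_rot": TCP orientation; "contact_force": force on the tool from outside, world axes, zero at the start; "moment": the same for the moment, N m; "width": finger opening in m; "gripper_force": force on a finger pad.
Only numpy, scipy, OpenCV 4.12 (cv2) and the standard library are available. Lean on these libraries where they do the work, as an engineer would, in place of code of your own. Each camera call takes 0.05 s, during which the arm holds its last target. There are 200 camera calls.

### The job

Take the red T-handle hex key out of its wooden stand, push it fully home into the socket of the loose screw in the hub of the upturned stool seat, and only then turn it clockwise (seen from above), keeping it fully home, until the screw comes up against its stop. Work gently, feeling for the hexagon and never forcing the key down or hard against the stop. Finally stand the key back in its stand and let go, leaving the mug, the bowl and the jar where they are.

Things in the scene. Friction and masses are not known exactly. Their poses are not given: they have to be found in the camera images.
- key: T-handle hex key, 0.18 kg, loose. Origin: centre of its tip; z points up the shank. Steel hexagon shank 14 mm across flats (16.2 across corners; two flats face +-y), 105 mm long, its lowest 4 mm a cone 8 mm across at the tip. Above it a red cross-bar handle: 90 mm along x, 18 mm thick along y, 28 mm high (z 105 to 133 mm). Starts upright in the stand, tip 15 mm above the table.
- key_grip (a point): centre of the red handle bar, on the shank's axis, 119 mm above the tip; axes as the key's.
- stand: fixed wooden block 100 x 75 x 55 mm (x, y, z) with one square hole in the middle of its top that holds the key; origin under its centre.
- stand_hole (a point): centre of the stand hole's mouth, 55 mm above the table: square, 21 mm wide, 40 mm deep (floor 15 mm above the table), bevelled mouth. The key may stand in it at any yaw.
- stool: upturned white round bar-stool seat, 280 mm across, 44 mm high, fixed, with a dark square steel plate (150 mm, top at 49 mm) and a bright steel tubular hub in the middle (68 mm outside, 42 mm inside diameter, rim 82 mm above the table). Origin: centre of its underside on the table.
- hub_rim (a point): centre of the hub's open top, 82 mm above the table. Inside is the dark steel cap screw (34 mm head, top face 6 mm below the rim). It is loose in the hub: it stands up to 2 mm off the hub's axis in x and in y, and slides aside (to 3 mm) when pushed with about 1 N, so it centres itself on the cone of a key whose tip has entered its socket.
- socket_floor (a point): centre (on the hub's axis) of the floor of the screw's hexagon socket, 60 mm above the table. Socket: 14.5 mm across flats, 16 mm deep, plain sharp mouth. A key at the wrong angle enters with its cone only and rests on the mouth, tip 10 to 12 mm above the floor; within about 0.08 rad of the right angle it goes down to the floor. Fully home: tip within 2 mm of the floor.
- screw (a joint): turn of the screw in rad, growing clockwise seen from above: starts at 0 to 0.3 (loose), hard stop at 1.2 (tight from 1.0). Drag about 0.1 N m, stop felt as a rise to 0.2 (over 0.3 is forcing it); stays where it is left. This reading does not tell how the hexagon lies: that differs every time, repeats every 1.047 rad, and must be found by feel (press lightly, turn the key to and fro) or seen.
- washer (a joint): how far the screw is pressed down, in m: it stands on a stiff spring washer that gives 1 mm for each 5 N, then comes back up (socket and floor move with it). 0 unpressed. Around 5 N is plenty to seat the key; 3 mm (15 N) is forcing it.
- mug: white mug, 80 mm across, 90 mm high, loose bystander; origin under its centre.
- bowl: white bowl, 120 mm across, 60 mm high, loose bystander; origin under its centre.
- jar: jar with yellow cap, 66 mm across, 100 mm high, loose bystander; origin under its centre.
Things that resemble listed ones, but are neither listed nor needed, are in the scene too. What is meant by the key is not blue, and is the larger of those in its own colour. There is more than one size of the stand; the job needs the larger.

How it is judged:
By the outcome, as a careful person would: the job done as asked, in the order asked, and still so for the second after the job is handed in, with the robot touching nothing.
It also fails if it takes over 67 s, if anything falls off the work surface, if the arm or the gripper's body presses on something with over 40 N, if the wrist force passes 120 N, or if a joint passes its speed limit or range.

## Working session

There is one attempt and no reset: what is moved stays moved. The work goes in short steps, Python scripts to look and compute and a tool call to move; the robot and the scene stay as the last step left them, time stands still between calls to the robot, and variables do not carry over. Pictures are saved under pics/ and viewed, at most 10 in all, crops included, and the job is handed in when it is done.

Besides the shell and the picture viewer there is one more tool, called after "Emit:" by a JSON object that holds its "fn" and its "kwargs". drive_tool: Moves the arm, as the interface text tells. Its arguments: {"type":"object","properties":{"rows":{"type":"array"},"force":{"type":"number"}},"required":["rows"]}

```bash
mkdir -p pics; python3 - <<'E'
from rig import manip, eyes, job
import cv2
for n in("top","side"):
    im=eyes.get_image(n); cv2.imwrite(f"pics/{n}0.png",im[:,:,::-1])
    c=eyes.get_calibration(n); print(n,c)
print(manip.get_state())
E
```

```text
top {'camera_matrix': array([[561.44689927,   0.        , 323.60266869],
       [  0.        , 561.44689927, 238.33120764],
       [  0.        ,   0.        ,   1.        ]]), 'k1': -0.09773769036538232, 'view': array([[ 0.00646088, -0.99996885,  0.004534  ,  0.00637452],
       [ 0.99602536,  0.00683807,  0.08880722, -0.52386243],
       [-0.08883546,  0.0039422 ,  0.99603851, -1.39649031],
       [ 0.        ,  0.        ,  0.        ,  1.        ]])}
side {'camera_matrix': array([[573.61505861,   0.        , 323.01635185],
       [  0.        , 573.61505861, 248.46601126],
       [  0.        ,   0.        ,   1.        ]]), 'k1': -0.022432416642987996, 'view': array([[ 0.97754311, -0.21046218,  0.01072996, -0.53625937],
       [ 0.12278912,  0.61022603,  0.78265383, -0.15155218],
       [-0.17126673, -0.76376034,  0.62236472, -1.27319995],
       [ 0.        ,  0.        ,  0.        ,  1.        ]])}
{'clock': 0.1, 'qpos': array([-1.41303655e+00,  2.76523055e-01,  1.50599957e+00, -4.18447271e-05,
        1.36068764e+00, -1.20995775e-01]), 'qd': array([ 1.08511247e-03, -6.70813329e-04, -4.58107581e-03, -3.43002590e-04,
       -3.00370447e-05,  2.29461025e-03]), 'effort': array([ 9.47734807e-04, -4.17699838e+01, -2.46405333e+01, -1.54187142e-04,
        5.78054940e-03,  9.55122232e-06]), 'position': array([ 0.15812906, -0.5523642 ,  0.24153393]), 'ee_rot': array([-8.08291746e-04,  9.90301699e-01,  1.38931242e-01, -3.53218571e-05]), 'contact_force': array([-0.29814105,  0.3245892 ,  0.26167284]), 'moment': array([-0.00568784,  0.00294362,  0.02605611]), 'gripper_force': 0.0, 'width': 0.08563774627664261}
```

View pics/top0.png

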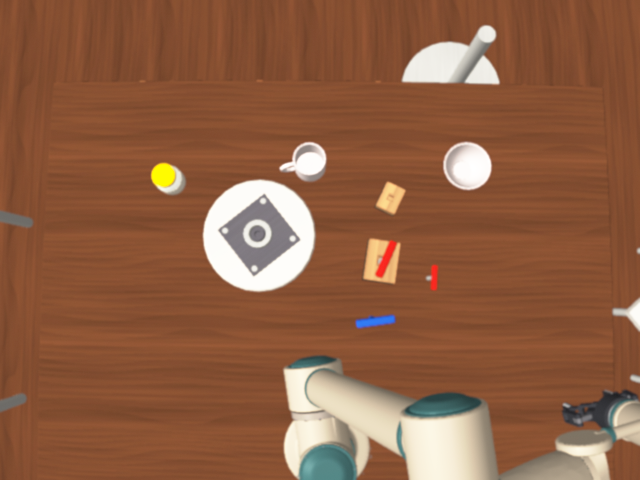

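View pics/side0.png

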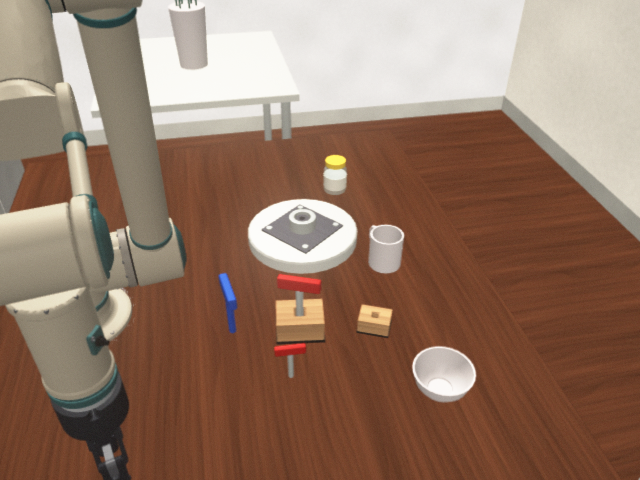

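```bash
cat > h.py <<'E'
import numpy as np, cv2
from rig import manip, eyes, job
def cal(n):
    c=eyes.get_calibration(n); return c["camera_matrix"],c["k1"],c["view"]
def ray(n,uv):
    K,k,V=cal(n); d=np.array([k,0,0,0,0.])
    p=cv2.undistortPoints(np.float64(uv).reshape(-1,1,2),K,d)[:,0]
    D=np.c_[p[:,0],-p[:,1],-np.ones(len(p))]@V[:3,:3]
    return -V[:3,:3].T@V[:3,3],D
def plane(n,uv,z):
    o,D=ray(n,uv); return o+D*((z-o[2])/D[:,2])[:,None]
def two(a,b):
    (o1,d1),(o2,d2)=ray("top",a),ray("side",b)
    A=np.c_[d1[0],-d2[0]]; s=np.linalg.lstsq(A,o2-o1,rcond=None)[0]
    p,q=o1+s[0]*d1[0],o2+s[1]*d2[0]; return (p+q)/2,np.linalg.norm(p-q)
def red(im):
    return ((im[:,:,0]>150)&(im[:,:,1]<60)&(im[:,:,2]<60)).astype(np.uint8)
def proj(n,P):
    K,k,V=cal(n); p=np.atleast_2d(P)@V[:3,:3].T+V[:3,3]
    return cv2.projectPoints(np.c_[p[:,0],-p[:,1],-p[:,2]],np.zeros(3),np.zeros(3),K,np.array([k,0,0,0,0.]))[0][:,0]
E
python3 - <<'E'
from h import *
np.set_printoptions(precision=4,suppress=True)
T=eyes.get_image("top");S=eyes.get_image("side")
for n,im in(("top",T),("side",S)):
    cs,_=cv2.findContours(red(im),0,cv2.CHAIN_APPROX_NONE)
    for c in cs:
        if cv2.contourArea(c)>30:
            r=cv2.minAreaRect(c); b=cv2.boxPoints(r)
            print(n,cv2.contourArea(c),r)
            if n=="top": print(plane(n,b,.148)[:,:2])
a=cv2.resize(T[220:300,340:460],None,fx=6,fy=6,interpolation=cv2.INTER_CUBIC)[:300*2,:400]
a=cv2.resize(T[225:295,350:450],(400,280),interpolation=cv2.INTER_CUBIC)
b=cv2.resize(S[265:385,260:400],(400,343),interpolation=cv2.INTER_CUBIC)
c=cv2.resize(T[200:265,220:300],(400,325),interpolation=cv2.INTER_CUBIC)
d=cv2.resize(S[195:255,260:345],(400,282),interpolation=cv2.INTER_CUBIC)
L=np.zeros((600,400,3),np.uint8);R=L.copy();L[:280]=a;L[280:600]=b[:320];R[:282]=d;R[282:600]=c[:318]
cv2.imwrite("pics/crop.png",np.hstack([L,R])[:,:,::-1])
E
```

```text
top 104.5 ((433.69384765625, 277.0107421875), (5.824352264404297, 24.240398406982422), 3.1798300743103027)
[[ 0.3975 -0.2353]
 [ 0.4532 -0.2389]
 [ 0.4525 -0.2524]
 [ 0.3968 -0.2488]]
top 180.0 ((385.862060546875, 258.15521240234375), (6.171403408050537, 37.159725189208984), 23.198589324951172)
[[ 0.4312 -0.1098]
 [ 0.5102 -0.1438]
 [ 0.5046 -0.1569]
 [ 0.4257 -0.1229]]
side 126.0 ((289.78936767578125, 350.7976379394531), (6.825643539428711, 31.247041702270508), 84.0938491821289)
side 304.5 ((298.7217102050781, 286.36981201171875), (42.102752685546875, 11.153234481811523), 3.2704875469207764)
```

View pics/crop.png

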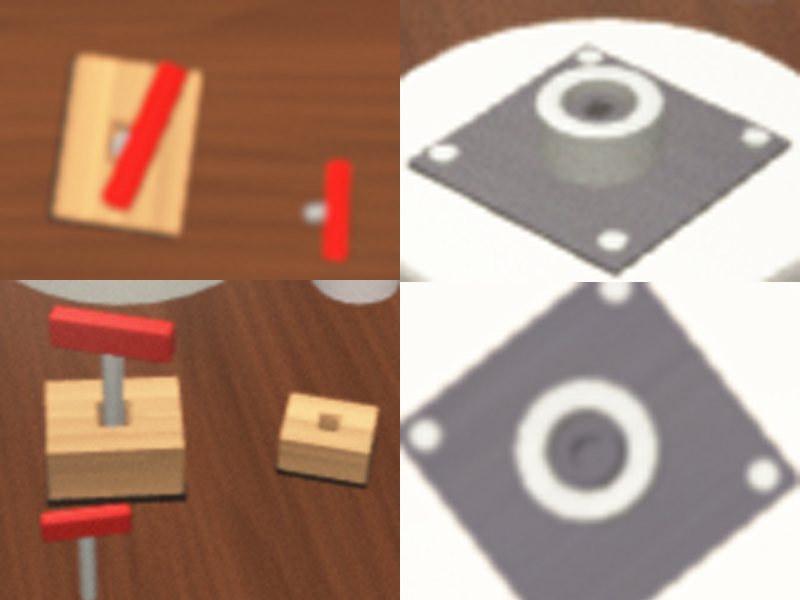

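Candidates in the top view: large red key at (386,258) standing in the large stand, small red key at (434,277), blue key at (375,322). The small stand is at (391,198). The crop confirms that the large red key in the large stand is the one wanted. It also shows the hub at about (257,233).

```bash
python3 - <<'E'
from h import *
np.set_printoptions(precision=4,suppress=True)
ims={n:eyes.get_image(n) for n in("top","side")}
C={}
for n,c0,t in(("top",(257,233),170),("side",(302,220),175)):
    im=ims[n]; g=im.min(2)
    m=(g>t).astype(np.uint8)
    k,l,s,ce=cv2.connectedComponentsWithStats(m)
    for i in range(1,k):
        if s[i,4]>20 and np.hypot(*(ce[i]-c0))<14:
            cc=cv2.findContours((l==i).astype(np.uint8),cv2.RETR_EXTERNAL,cv2.CHAIN_APPROX_NONE)[0][0]
            p=plane(n,cc[:,0],.082)[:,:2].astype(np.float32)
            print(n,s[i],ce[i],cv2.minEnclosingCircle(p),cv2.fitEllipse(p))
# stand
hsv=cv2.cvtColor(ims["top"],cv2.COLOR_RGB2HSV)
print(hsv[255,372],hsv[220,345],hsv[197,382])
m=((hsv[:,:,2]>165)&(hsv[:,:,1]>60)).astype(np.uint8); m[:225]=0;m[300:]=0;m[:,:350]=0;m[:,410:]=0
h=cv2.convexHull(np.argwhere(m)[:,::-1].astype(np.int32))
p=plane("top",h[:,0],.055)[:,:2].astype(np.float32)
print("stand",cv2.minAreaRect(p))
print("key2view",two((385.9,258.2),(298.7,286.4)))
for n in ims: print(n,"pred key grip",proj(n,[[.468,-.1335,.134],[.468,-.1335,.148]]))
E
```

```text
top [ 203  180  112  111 6232] [258.2495 235.4456] ((0.5263973474502563, 0.16857926547527313), 0.13577096164226532) ((0.5264139175415039, 0.16874580085277557), (0.2678954601287842, 0.26857390999794006), 103.83351135253906)
top [243 219  28  29 408] [256.6789 233.174 ] ((0.530367910861969, 0.17247571051120758), 0.034494124352931976) ((0.5301662087440491, 0.17256776988506317), (0.066350556910038, 0.06689463555812836), 55.64775848388672)
side [ 248  199  109   66 3753] [301.4623 232.069 ] ((0.5199877619743347, 0.11594301462173462), 0.1333601474761963) ((0.520016610622406, 0.11614952981472015), (0.26074257493019104, 0.2633167505264282), 128.21270751953125)
[ 18 120 247] [ 11 162 118] [ 18 119 248]
stand ((0.4683264493942261, -0.13409008085727692), (0.08057966083288193, 0.10563281923532486), 81.65830993652344)
key2view (array([ 0.468 , -0.1357,  0.1272]), np.float64(0.0016568115641341532))
top pred key grip [[385.2545 258.4098]
 [385.9465 258.0863]]
side pred key grip [[298.8396 283.1718]
 [298.7317 278.0123]]
```

Emit:
{"fn": "drive_tool", "kwargs": {"rows": [[[0,0,0.175],[2.2,3.0,0],6],[[0,0,0.175],[2.2,3.0,0],6],[[0,0,0.175],[2.2,3.0,0],6],[[0,0,0.175],[2.2,3.0,0],6],[[0,0,0.175],[2.2,3.0,0],6],[[0,0,0.175],[2.2,3.0,0],6],[[0,0,0.175],[2.2,3.0,0],6],[[0,0,0.175],[2.2,3.0,0],6]], "force": 60}}

```text
clock: 1.3
position: [0.3348, -0.3118, 0.2424]
ee_rot: [0.0, 0.666, 0.746, 0.0]
contact_force: [0.1, -0.1, 0.6]
width: 0.0603
gripper_force: 0.0
```

Emit:
{"fn": "drive_tool", "kwargs": {"rows": [[[0,0,0.175],[2.2,3.0,0],6],[[0,0,0.175],[2.2,3.0,0],6],[[0,0,0.175],[2.2,3.0,0],6],[[0,0,0.175],[2.2,3.0,0],6],[[0,0,0.175],[2.2,3.0,0],6],[[0,0,0.18],[2.2,2.9,0],6],[[0,0,0],[0,0,0],6],[[0,0,0],[0,0,0],6]]}}

```text
clock: 2.3
position: [0.4659, -0.1341, 0.2422]
ee_rot: [-0.0, 0.203, 0.979, -0.0]
contact_force: [0.3, 0.1, 0.4]
width: 0.0597
gripper_force: 0.0
```

```bash
cat >> h.py <<'E'
def st():
    s=manip.get_state(); np.set_printoptions(precision=4,suppress=True)
    from scipy.spatial.transform import Rotation as R
    w,x,y,z=s["ee_rot"]; M=R.from_quat([x,y,z,w]).as_matrix()
    print("t",s["clock"],"p",s["position"],"ey",np.arctan2(M[1,1],M[0,1]),"z",M[:,2],"q",s["qpos"],"F",s["contact_force"],"M",s["moment"],"w",s["width"],s["gripper_force"])
E
python3 -c "
from h import *
st()"
```

```text
t 2.3 p [ 0.4659 -0.1341  0.2422] ey 1.1623204424134974 z [-0.0007 -0.0004 -1.    ] q [-0.4234  0.1398  1.686  -0.0007  1.3163 -1.5855] F [0.2556 0.1289 0.372 ] M [-0.0294 -0.0307  0.0278] w 0.05970364557141495 0.0
```

Emit:
{"fn": "drive_tool", "kwargs": {"rows": [[[0,0,0],[0.1,0,-3],6],[[0,0,0],[0.1,0,-3],6],[[0,0,0],[0,0,-3],6],[[0,0,0],[0,0,-1.6],6],[[0,0,0],[0,0,-1],6],[[0,0,0],[0,0,0],4],[[0,0,0],[0,0,0],2.5],[[0,0,0],[0,0,0],2.2]], "force": 40}}

```text
clock: 3.3
position: [0.4687, -0.1341, 0.1271]
ee_rot: [0.001, 0.203, 0.979, -0.0]
contact_force: [0.6, -0.4, -0.6]
width: 0.0219
gripper_force: 0.0
```

Emit:
{"fn": "drive_tool", "kwargs": {"rows": [[[0,0,0],[0,0,0],1.9],[[0,0,0],[0,0,0],1.6],[[0,0,0],[0,0,0],1.0],[[0,0,0],[0,0,0],1.0]], "force": 60}}

```text
clock: 3.8
position: [0.4686, -0.1339, 0.1269]
ee_rot: [0.001, 0.202, 0.979, -0.0]
contact_force: [0.6, 0.5, 5.1]
width: 0.0172
gripper_force: 58.4
```

```bash
python3 -c "
from h import *
st()
a=eyes.get_image('top');b=eyes.get_image('side')
L=cv2.resize(a[200:320,320:440],(400,400));R=cv2.resize(b[230:350,230:350],(400,400))
cv2.imwrite('pics/g1.png',np.hstack([L,R])[:,:,::-1])"
```

```text
t 3.8 p [ 0.4686 -0.1339  0.1269] ey 1.1630889695955438 z [ 0.0011 -0.0003 -1.    ] q [-0.4213  0.2428  1.866   0.0002  1.0317 -1.5845] F [0.6426 0.5384 5.1274] M [0.1453 0.1443 0.0466] w 0.017183724974464815 58.411041498184204
```

View pics/g1.png

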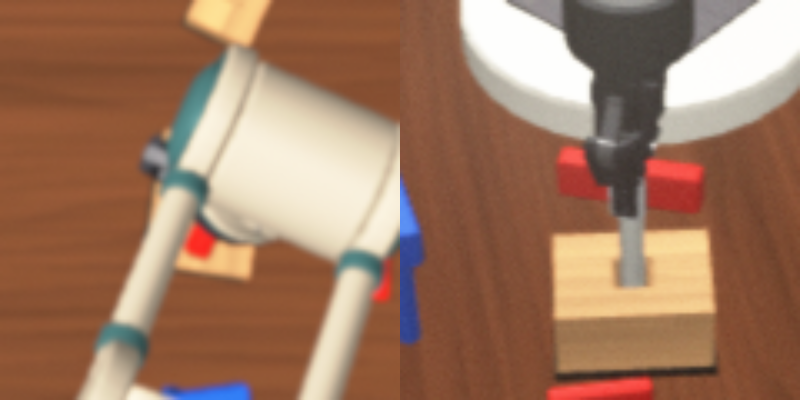

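The jaws hold the bar squarely at side-crop (630,185), and the key stands upright in the hole. Next I lift it and carry it over.

Emit:
{"fn": "drive_tool", "kwargs": {"rows": [[[0,0,0],[0,0,1],1.0],[[0,0,0],[0,0,2.5],1.0],[[0,0,0],[0,0,3],1.0],[[0,0,0],[0,0,3],1.0],[[0,0,0],[0.5,2.6,2],1.0],[[0,0,0],[1.0,5,0],1.0],[[0,0,0],[1,5,0],1.0],[[0,0,0],[1,5,0],1.0]]}}

```text
clock: 4.9
position: [0.503, 0.0436, 0.2413]
ee_rot: [-0.0, 0.203, 0.979, -0.0]
contact_force: [1.6, -0.6, -1.6]
width: 0.0172
gripper_force: 58.8
```

Emit:
{"fn": "drive_tool", "kwargs": {"rows": [[[0,0,0],[1,5,0],1.0],[[0,0,0],[1,5,0],1.0],[[0,0,0],[0.6,3,0],1.0],[[0,0,0],[0,0,0],1.0],[[0,0,0],[0,0,0],1.0]]}}

```text
clock: 5.52
position: [0.5287, 0.1716, 0.2409]
ee_rot: [-0.001, 0.202, 0.979, -0.001]
contact_force: [-0.3, -0.7, -2.1]
width: 0.0173
gripper_force: 59.1
```

```bash
python3 -c "
from h import *
st()
p=manip.get_state()['position']
a=eyes.get_image('top');b=eyes.get_image('side')
print(proj('side',[p-[0,0,.112],p-[0,0,.007]]),proj('top',[p-[0,0,.112],p-[0,0,.007],[.5303,.1726,.082]]))
cv2.imwrite('pics/side2.png',cv2.resize(b[120:260,230:390],(800,700))[100:700,:,::-1])
L=cv2.resize(a[170:290,190:310],(400,400))
cv2.imwrite('pics/s2.png',np.hstack([L,cv2.resize(b[140:260,240:360],(400,400))])[:,:,::-1])"
```

```text
t 5.525 p [0.5287 0.1716 0.2409] ey 1.163351435251356 z [-0.0014 -0.001  -1.    ] q [ 0.1892  0.2488  1.5467 -0.0008  1.3476 -0.9739] F [-0.2735 -0.7377 -2.0908] M [ 0.0233  0.0391 -0.0192] w 0.017345449143470398 59.05579626560211
[[301.0542 200.2218]
 [300.4771 162.9846]] [[254.8178 231.7798]
 [249.1132 226.8956]
 [256.7053 233.0624]]
```

View pics/s2.png

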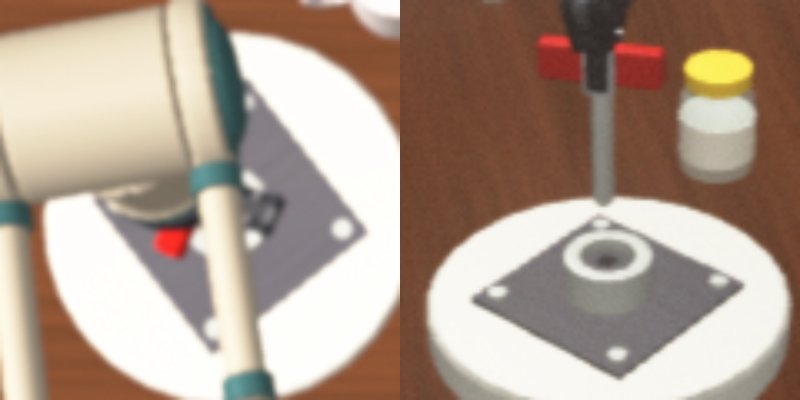

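The key hangs upright with its tip at side pixel (300.6,201.5). The hub rim is centred at (302.4,216.8).

```bash
python3 -c "
from h import *
p=manip.get_state()['position']
b=eyes.get_image('side').astype(int)
print('hub pred',proj('side',[.5303,.1726,.082]))
# handle extents, shank centre by column profile vs background
r=np.argwhere(red(b)[140:175,270:330]); print('red cols',r.min(0)+[140,270],r.max(0)+[140,270])
for y in range(172,204,3): 
    row=b[y,290:312]; sat=row.max(1)-row.min(1); w=np.clip(60-sat,0,60)*1.; print(y,(w*np.arange(290,312)).sum()/w.sum(), (w>0).sum(), proj('side',[p-[0,0,.112*(y-163)/37.]])[0,0])
g=b.min(2)
# hub ring: bright pixels within plate
m=((g>150)).astype(np.uint8); m[:,:286]=0;m[:,320:]=0;m[:206]=0;m[:230]*=1;m[232:]=0
k,l,s,c=cv2.connectedComponentsWithStats(m)
for i in range(1,k):
  if s[i,4]>30: print(s[i],c[i])
print(g[216,284:322])
print(g[204:240,302])
"
```

```text
hub pred [[301.8519561  215.49107501]]
red cols [150 282] [157 318]
172 299.5027777777778 15 300.70638586694207
175 299.5361111111111 15 300.7569855541361
178 299.6160220994475 15 300.80720476806283
181 299.4875346260388 16 300.8570475242341
184 299.83522727272725 16 300.9065177869711
187 300.26062322946177 16 300.9556194700816
190 300.3333333333333 17 301.00435643753053
193 300.6777777777778 19 301.0527325041054
196 300.9397260273973 19 301.10075143607475
199 301.33112582781456 22 301.14841695184066
202 300.4868651488616 22 301.1957327225846
[286 206  34  19 362] [302.66850829 213.26243094]
[118 119 119 118 138 200 231 229 225 198 141 115 116 118 115 113 106  94
  99 104 114 111 123 118 117 122 159 211 227 228 221 182 131 117 116 112
 112 113]
[235 199 190 190 142 196 223 202 141 127 123 112  99  73  76  80 121 177
 227 229 162 134 133 133 130 134 133 130 133 134 128 121 117 118 119 119]
```

Emit:
{"fn": "drive_tool", "kwargs": {"rows": [[[0,0,0],[0.24,0.06,-1],1.0],[[0,0,0],[0,0,-2],1.0],[[0,0,0],[0,0,-1.5],1.0],[[0,0,0],[0,0,-0.4],1.0],[[0,0,0],[0,0,-0.1],1.0],[[0,0,0],[0,0,-0.1],1.0],[[0,0,0],[0,0,0],1.0]]}}

```text
clock: 6.55
position: [0.5319, 0.1729, 0.1908]
ee_rot: [0.0, 0.202, 0.979, 0.0]
contact_force: [-0.0, -1.0, -2.8]
width: 0.0172
gripper_force: 59.0
```

```bash
python3 -c "
from h import *
st()"
```

```text
t 6.55 p [0.5319 0.1729 0.1908] ey 1.1630318269810132 z [ 0.001   0.0003 -1.    ] q [ 0.1897  0.2856  1.6234  0.0001  1.2315 -0.9733] F [-0.0109 -1.0302 -2.751 ] M [ 0.0294 -0.0755 -0.0067] w 0.017195874795947495 59.04948055744171
```

Emit:
{"fn": "drive_tool", "kwargs": {"rows": [[[0,0,0],[0,0,-0.1],1.0],[[0,0,0],[0,0,-0.1],1.0],[[0,0,0],[0,0,0],1.0]]}}

```text
clock: 6.92
position: [0.5316, 0.1728, 0.1883]
ee_rot: [-0.0, 0.202, 0.979, 0.0]
contact_force: [-0.1, 0.5, -2.1]
width: 0.017
gripper_force: 59.0
```

Emit:
{"fn": "drive_tool", "kwargs": {"rows": [[[0,0,0],[-0.05,-0.05,-0.1],1.0],[[0,0,0],[0,0,-0.1],1.0],[[0,0,0],[0,0,0],1.0]]}}

```text
clock: 7.3
position: [0.5311, 0.1722, 0.1862]
ee_rot: [-0.0, 0.202, 0.979, -0.0]
contact_force: [-0.7, -1.1, -1.9]
width: 0.0173
gripper_force: 59.1
```

Emit:
{"fn": "drive_tool", "kwargs": {"rows": [[[0,0,0],[0,0,-0.1],1.0],[[0,0,0],[0,0,-0.05],1.0],[[0,0,0],[0,0,0],1.0]]}}

```text
clock: 7.68
position: [0.5311, 0.1722, 0.1848]
ee_rot: [-0.0, 0.202, 0.979, -0.0]
contact_force: [-0.1, -0.7, -1.7]
width: 0.0169
gripper_force: 59.0
```

Emit:
{"fn": "drive_tool", "kwargs": {"rows": [[[0,0,0],[0,0,-0.05],1.0],[[0,0,0],[0,0,-0.05],1.0],[[0,0,0],[0,0,0],1.0]]}}

```text
clock: 8.05
position: [0.5312, 0.1723, 0.1839]
ee_rot: [0.0, 0.202, 0.979, 0.0]
contact_force: [-0.3, -0.3, -1.3]
width: 0.0168
gripper_force: 59.2
```

Emit:
{"fn": "drive_tool", "kwargs": {"rows": [[[0,0,0],[0,0,-0.05],1.0],[[0,0,0],[0,0,-0.05],1.0],[[0,0,0],[0,0,0],1.0]]}}

```text
clock: 8.43
position: [0.5313, 0.1723, 0.1832]
ee_rot: [0.0, 0.202, 0.979, 0.0]
contact_force: [-0.3, 0.1, 1.0]
width: 0.0171
gripper_force: 59.5
```

Emit:
{"fn": "drive_tool", "kwargs": {"rows": [[[0,0,0],[0,0,-0.05],1.0],[[0,0,0],[0,0,-0.05],1.0],[[0,0,0],[0,0,0],1.0]]}}

```text
clock: 8.8
position: [0.5313, 0.1723, 0.1822]
ee_rot: [0.0, 0.202, 0.979, 0.0]
contact_force: [-0.6, -0.5, 4.3]
width: 0.0169
gripper_force: 59.9
```

Emit:
{"fn": "drive_tool", "kwargs": {"rows": [[[0,0,-0.06],[0,0,0.05],1.0],[[0,0,-0.06],[0,0,0],1.0],[[0,0,0],[0,0,0],1.0]]}}

```text
clock: 9.18
position: [0.531, 0.1725, 0.1817]
ee_rot: [-0.0, 0.261, 0.965, 0.0]
contact_force: [0.1, 1.4, -1.7]
width: 0.0175
gripper_force: 59.2
```

```bash
python3 -c "
from h import *
st()"
```

```text
t 9.175 p [0.531  0.1725 0.1817] ey 1.0435393932576718 z [-0.0005  0.0006 -1.    ] q [ 0.1891  0.2919  1.6384  0.0007  1.2117 -0.8547] F [ 0.0907  1.4166 -1.7148] M [ 0.2616 -0.08    0.0276] w 0.017454773253014335 59.16995108127594
```

Emit:
{"fn": "drive_tool", "kwargs": {"rows": [[[0,0,0],[0,0,-0.1],1.0],[[0,0,0],[0,0,-0.05],1.0],[[0,0,0],[0,0,0],1.0]]}}

```text
clock: 9.55
position: [0.531, 0.1724, 0.1806]
ee_rot: [-0.0, 0.261, 0.965, 0.0]
contact_force: [0.1, 1.0, -1.7]
width: 0.0171
gripper_force: 59.0
```

```bash
python3 -c "
from h import *
st()"
```

```text
t 9.55 p [0.531  0.1724 0.1806] ey 1.043183314566935 z [-0.0005  0.0003 -1.    ] q [ 0.189   0.2926  1.6402  0.0004  1.2091 -0.8543] F [ 0.1286  0.9534 -1.6942] M [ 0.3364 -0.039   0.0098] w 0.017096522277778223 59.01087820529938
```

Emit:
{"fn": "drive_tool", "kwargs": {"rows": [[[0,0,0],[0,0.05,-0.1],1.0],[[0,0,0],[0,0,-0.1],1.0],[[0,0,0],[0,0,-0.1],1.0],[[0,0,0],[0,0,0],1.0]]}}

```text
clock: 10.05
position: [0.531, 0.1726, 0.1777]
ee_rot: [-0.0, 0.261, 0.965, -0.0]
contact_force: [-0.5, 0.5, -2.4]
width: 0.0174
gripper_force: 58.9
```

Emit:
{"fn": "drive_tool", "kwargs": {"rows": [[[0,0,0],[0,0,-0.1],1.0],[[0,0,0],[0,0,-0.1],1.0],[[0,0,0],[0,0,0],1.0]]}}

```text
clock: 10.42
position: [0.5311, 0.1727, 0.1757]
ee_rot: [-0.0, 0.261, 0.965, -0.0]
contact_force: [-0.0, 0.4, -1.5]
width: 0.0174
gripper_force: 59.0
```

```bash
python3 -c "
from h import *
st()"
```

```text
t 10.425 p [0.5311 0.1727 0.1757] ey 1.0429412751001232 z [-0.0002 -0.0001 -1.    ] q [ 0.1898  0.2967  1.6474 -0.      1.1977 -0.8531] F [-0.0351  0.4052 -1.5401] M [0.0617 0.0072 0.013 ] w 0.017435921355322084 58.98111283779144
```

Emit:
{"fn": "drive_tool", "kwargs": {"rows": [[[0,0,0],[0,0,-0.1],1.0],[[0,0,0],[0,0,-0.1],1.0],[[0,0,0],[0,0,0],1.0]]}}

```text
clock: 10.8
position: [0.5311, 0.1728, 0.1737]
ee_rot: [-0.0, 0.261, 0.965, 0.0]
contact_force: [0.0, -0.3, -1.9]
width: 0.017
gripper_force: 59.0
```

Emit:
{"fn": "drive_tool", "kwargs": {"rows": [[[0,0,0],[0,0,-0.05],1.0],[[0,0,0],[0,0,-0.05],1.0],[[0,0,0],[0,0,0],1.0]]}}

```text
clock: 11.18
position: [0.5311, 0.1727, 0.1728]
ee_rot: [-0.0, 0.261, 0.965, 0.0]
contact_force: [-0.7, -0.4, -2.7]
width: 0.0171
gripper_force: 59.0
```

Emit:
{"fn": "drive_tool", "kwargs": {"rows": [[[0,0,0],[0,0,-0.05],1.0],[[0,0,0],[0,0,-0.05],1.0],[[0,0,0],[0,0,0],1.0]]}}

```text
clock: 11.55
position: [0.5311, 0.1728, 0.1719]
ee_rot: [0.0, 0.261, 0.965, 0.0]
contact_force: [-0.7, 0.1, -0.7]
width: 0.0174
gripper_force: 59.2
```

Emit:
{"fn": "drive_tool", "kwargs": {"rows": [[[0,0,0],[0,0,-0.05],1.0],[[0,0,0],[0,0,0],1.0]]}}

```text
clock: 11.8
position: [0.5312, 0.1728, 0.1716]
ee_rot: [0.0, 0.261, 0.965, 0.0]
contact_force: [-0.6, -0.5, 1.3]
width: 0.0171
gripper_force: 59.4
```

Emit:
{"fn": "drive_tool", "kwargs": {"rows": [[[0,0,-0.05],[0,0,0],1.0],[[0,0,-0.05],[0,0,0],1.0],[[0,0,-0.05],[0,0,0],1.0],[[0,0,-0.05],[0,0,0],1.0],[[0,0,-0.05],[0,0,0],1.0],[[0,0,-0.05],[0,0,0],1.0]]}}

```text
clock: 12.55
position: [0.5311, 0.1727, 0.1716]
ee_rot: [0.0, 0.403, 0.915, 0.0]
contact_force: [-0.5, -0.3, 1.2]
width: 0.0171
gripper_force: 59.4
```

```bash
python3 -c "
from h import *
st()"
```

```text
t 12.55 p [0.5311 0.1727 0.1716] ey 0.7417219177625538 z [ 0.0002 -0.0001 -1.    ] q [ 0.1899  0.2999  1.6537 -0.0001  1.1878 -0.5518] F [-0.4663 -0.3233  1.1672] M [-0.0328  0.2211  0.111 ] w 0.017142065151647845 59.3708860874176
```

Drag of 0.11 N m shows the screw is turning. I continue in the same way.

Emit:
{"fn": "drive_tool", "kwargs": {"rows": [[[0,0,-0.05],[0,0,0],1.0],[[0,0,-0.05],[0,0,0],1.0],[[0,0,-0.05],[0,0,0],1.0],[[0,0,-0.05],[0,0,0],1.0],[[0,0,-0.05],[0,0,0],1.0],[[0,0,-0.05],[0,0,0],1.0],[[0,0,-0.05],[0,0,0],1.0]]}}

```text
clock: 13.42
position: [0.5311, 0.1727, 0.1715]
ee_rot: [0.0, 0.556, 0.831, -0.0]
contact_force: [-1.3, -0.1, 0.5]
width: 0.0172
gripper_force: 59.5
```

```bash
python3 -c "
from h import *
st()"
```

```text
t 13.425 p [0.5311 0.1727 0.1715] ey 0.39168055864795737 z [ 0.0001 -0.0001 -1.    ] q [ 0.1899  0.2999  1.6537 -0.0001  1.1878 -0.2017] F [-1.2771 -0.1037  0.5181] M [-0.0357  0.1977  0.1122] w 0.01719644006209365 59.507991671562195
```

Emit:
{"fn": "drive_tool", "kwargs": {"rows": [[[0,0,-0.05],[0,0,0],1.0],[[0,0,-0.05],[0,0,0],1.0],[[0,0,-0.05],[0,0,0],1.0],[[0,0,-0.02],[0,0,0],1.0]]}}

```text
clock: 13.92
position: [0.5311, 0.1728, 0.1715]
ee_rot: [0.0, 0.624, 0.781, 0.0]
contact_force: [-1.3, 0.6, 0.8]
width: 0.0174
gripper_force: 59.4
```

```bash
python3 -c "
from h import *
st()"
```

```text
t 13.925 p [0.5311 0.1728 0.1715] ey 0.22274696151321224 z [ 0.0002  0.     -1.    ] q [ 0.19    0.3     1.6537 -0.      1.1877 -0.0328] F [-1.2625  0.6326  0.7708] M [-0.0188  0.2573  0.1563] w 0.01744081353878485 59.40548658370972
```

Emit:
{"fn": "drive_tool", "kwargs": {"rows": [[[0,0,-0.03],[0,0,0],1.0],[[0,0,0],[0,0,0],1.0]]}}

```text
clock: 14.18
position: [0.5311, 0.1728, 0.1714]
ee_rot: [0.0, 0.636, 0.772, 0.0]
contact_force: [-1.2, 0.1, 2.2]
width: 0.0172
gripper_force: 59.5
```

```bash
python3 -c "
from h import *
st()"
```

```text
t 14.175 p [0.5311 0.1728 0.1714] ey 0.19300875693303882 z [ 0.0002  0.0001 -1.    ] q [ 0.1899  0.3001  1.6538  0.0001  1.1875 -0.0031] F [-1.2315  0.1096  2.2449] M [0.0024 0.2556 0.0301] w 0.017191651759634462 59.48042035102844
```

Emit:
{"fn": "drive_tool", "kwargs": {"rows": [[[0,0,-0.03],[0,0,0],1.0],[[0,0,-0.03],[0,0,0],1.0]]}}

```text
clock: 14.42
position: [0.5312, 0.1728, 0.1714]
ee_rot: [0.0, 0.659, 0.752, 0.0]
contact_force: [-1.0, 0.5, 1.4]
width: 0.0169
gripper_force: 59.5
```

```bash
python3 -c "
from h import *
st()"
```

```text
t 14.425 p [0.5312 0.1728 0.1714] ey 0.13103739186725558 z [ 0.0001  0.0001 -1.    ] q [0.1899 0.3002 1.6538 0.0001 1.1874 0.0589] F [-0.9705  0.489   1.4207] M [0.1233 0.3209 0.0868] w 0.016921661178421834 59.47777211666107
```

Emit:
{"fn": "drive_tool", "kwargs": {"rows": [[[0,0,-0.03],[0,0,0],1.0],[[0,0,-0.03],[0,0,0],1.0]]}}

```text
clock: 14.68
position: [0.5311, 0.1728, 0.1713]
ee_rot: [0.0, 0.682, 0.732, 0.0]
contact_force: [-1.2, -0.1, 1.9]
width: 0.0169
gripper_force: 59.5
```

```bash
python3 -c "
from h import *
st()"
```

```text
t 14.675 p [0.5311 0.1728 0.1713] ey 0.07101343937057263 z [ 0.  0. -1.] q [0.1899 0.3002 1.6539 0.     1.1874 0.1189] F [-1.1768 -0.0666  1.8964] M [0.0483 0.3022 0.1214] w 0.016920562495077875 59.477521777153015
```

Emit:
{"fn": "drive_tool", "kwargs": {"rows": [[[0,0,-0.03],[0,0,0],1.0],[[0,0,-0.03],[0,0,0],1.0]]}}

```text
clock: 14.92
position: [0.5311, 0.1728, 0.1713]
ee_rot: [0.0, 0.703, 0.711, 0.0]
contact_force: [-1.0, 0.6, 1.9]
width: 0.0169
gripper_force: 59.5
```

```bash
python3 -c "
from h import *
st()"
```

```text
t 14.925 p [0.5311 0.1728 0.1713] ey 0.011011129974755349 z [ 0.0001  0.     -1.    ] q [ 0.1899  0.3002  1.6539 -0.      1.1874  0.1789] F [-0.9888  0.5524  1.8589] M [0.0629 0.2678 0.094 ] w 0.016858203499063983 59.48326349258423
```

Emit:
{"fn": "drive_tool", "kwargs": {"rows": [[[0,0,-0.03],[0,0,0],1.0],[[0,0,-0.02],[0,0,0],1.0]]}}

```text
clock: 15.18
position: [0.5312, 0.1728, 0.1713]
ee_rot: [0.0, 0.721, 0.693, 0.0]
contact_force: [-0.6, -0.3, 2.9]
width: 0.017
gripper_force: 59.5
```

```bash
python3 -c "
from h import *
st()"
```

```text
t 15.175 p [0.5312 0.1728 0.1713] ey -0.03846508333117782 z [ 0.0001  0.     -1.    ] q [ 0.1899  0.3002  1.6538 -0.      1.1874  0.2284] F [-0.6116 -0.291   2.9449] M [0.0327 0.3053 0.1036] w 0.016969154848069958 59.489155411720276
```

Emit:
{"fn": "drive_tool", "kwargs": {"rows": [[[0,0,-0.03],[0,0,0],1.0],[[0,0,-0.02],[0,0,0],1.0]]}}

```text
clock: 15.42
position: [0.5312, 0.1728, 0.1713]
ee_rot: [0.0, 0.738, 0.675, 0.0]
contact_force: [-0.9, 0.4, 2.2]
width: 0.0174
gripper_force: 59.5
```

```bash
python3 -c "
from h import *
st()"
```

```text
t 15.425 p [0.5312 0.1728 0.1713] ey -0.08845709532966436 z [ 0.0001  0.     -1.    ] q [ 0.1899  0.3003  1.6539 -0.      1.1874  0.2784] F [-0.9012  0.3708  2.2427] M [0.0126 0.3426 0.0981] w 0.017391367090417127 59.491408467292786
```

Emit:
{"fn": "drive_tool", "kwargs": {"rows": [[[0,0,-0.03],[0,0,0],1.0],[[0,0,-0.02],[0,0,0],1.0]]}}

```text
clock: 15.68
position: [0.5311, 0.1728, 0.1713]
ee_rot: [0.0, 0.754, 0.657, 0.0]
contact_force: [-1.4, 0.1, 1.9]
width: 0.0173
gripper_force: 59.5
```

```bash
python3 -c "
from h import *
st()"
```

```text
t 15.675 p [0.5311 0.1728 0.1713] ey -0.13844818610137902 z [ 0.0001 -0.     -1.    ] q [ 0.1899  0.3002  1.6539 -0.      1.1874  0.3284] F [-1.3511  0.0664  1.872 ] M [0.0322 0.3228 0.1407] w 0.017269908427598304 59.50034558773041
```

Emit:
{"fn": "drive_tool", "kwargs": {"rows": [[[0,0,-0.02],[0,0,0],1.0]]}}

```text
clock: 15.8
position: [0.5311, 0.1728, 0.1713]
ee_rot: [0.0, 0.761, 0.649, 0.0]
contact_force: [-0.6, 0.7, 2.2]
width: 0.0171
gripper_force: 59.5
```

```bash
python3 -c "
from h import *
st()"
```

```text
t 15.8 p [0.5311 0.1728 0.1713] ey -0.15831845138084522 z [ 0.0001 -0.     -1.    ] q [ 0.1899  0.3002  1.6539 -0.      1.1874  0.3483] F [-0.6252  0.7075  2.1817] M [-0.0087  0.3701  0.1755] w 0.01708983745048295 59.499215483665466
```

Emit:
{"fn": "drive_tool", "kwargs": {"rows": [[[0,0,-0.01],[0,0,0],1.0]]}}

```text
clock: 15.92
position: [0.5312, 0.1728, 0.1713]
ee_rot: [0.0, 0.764, 0.645, 0.0]
contact_force: [-2.1, 1.0, 1.5]
width: 0.0173
gripper_force: 59.6
```

```bash
python3 -c "
from h import *
st()"
```

```text
t 15.925 p [0.5312 0.1728 0.1713] ey -0.16774433065101033 z [ 0.0001 -0.     -1.    ] q [ 0.1899  0.3002  1.6539 -0.      1.1874  0.3577] F [-2.0643  1.0031  1.4658] M [0.0601 0.2896 0.0621] w 0.01729193073655109 59.57819402217865
```

```bash
cat >> h.py <<'E'
def av(n=6):
    f=[]
    for i in range(n):
        eyes.get_image("side"); s=manip.get_state(); f.append(np.r_[s["contact_force"],s["moment"]])
    print("avg",np.mean(f,0),"Mz sd",np.std(f,0)[5],"t",s["clock"],"ey q6",s["qpos"][5],"z",s["position"])
E
python3 -c "
from h import *
st();av()"
```

```text
t 15.925 p [0.5312 0.1728 0.1713] ey -0.16774433065101033 z [ 0.0001 -0.     -1.    ] q [ 0.1899  0.3002  1.6539 -0.      1.1874  0.3577] F [-2.0643  1.0031  1.4658] M [0.0601 0.2896 0.0621] w 0.01729193073655109 59.57819402217865
avg [-1.0804 -0.1243  2.0206  0.0136  0.2843  0.1012] Mz sd 0.029203694630043336 t 16.225 ey q6 0.3569515663915612 z [0.5311 0.1728 0.1713]
```

Emit:
{"fn": "drive_tool", "kwargs": {"rows": [[[0,0,-0.03],[0,0,0],1.0]]}}

```text
clock: 16.35
position: [0.5311, 0.1728, 0.1713]
ee_rot: [0.0, 0.774, 0.634, 0.0]
contact_force: [-1.1, -0.1, 1.0]
width: 0.0168
gripper_force: 59.6
```

```bash
python3 -c "
from h import *
st();av(5)"
```

```text
t 16.35 p [0.5311 0.1728 0.1713] ey -0.19843819980697847 z [ 0.0001 -0.0001 -1.    ] q [ 0.19    0.3002  1.6539 -0.0001  1.1874  0.3884] F [-1.0866 -0.1045  0.9615] M [0.072  0.3244 0.2795] w 0.016848529557029975 59.61329519748688
avg [-0.7004  0.1368  1.7751  0.0434  0.292   0.1866] Mz sd 0.0036365070229201065 t 16.6 ey q6 0.386883441212973 z [0.5311 0.1728 0.1713]
```

The held torque rose from 0.10 to 0.19 N m, so the screw is at its stop. I ease off within the hexagon's play and draw the key straight out.

Emit:
{"fn": "drive_tool", "kwargs": {"rows": [[[0,0,0.03],[0,0,0.05],1.0],[[0,0,0.02],[0,0,0.1],1.0],[[0,0,0],[0,0,0.3],1.0],[[0,0,0],[0,0,0.5],1.0],[[0,0,0],[0,0,1],1.0],[[0,0,0],[0,0,2],1.0],[[0,0,0],[0,0,2],1.0],[[0,0,0],[0,0,1.1],1.0]]}}

```text
clock: 17.6
position: [0.532, 0.1729, 0.2443]
ee_rot: [0.001, 0.757, 0.653, 0.002]
contact_force: [0.9, 0.3, -2.4]
width: 0.017
gripper_force: 59.6
```

Emit:
{"fn": "drive_tool", "kwargs": {"rows": [[[0,0,0.165],[-0.7,-3.8,0],1.0],[[0,0,0.165],[-0.8,-3.8,0],1.0],[[0,0,0.165],[-0.8,-3.8,0],1.0],[[0,0,0.165],[-0.8,-3.8,0],1.0],[[0,0,0.165],[-0.8,-3.8,0],1.0],[[0,0,0.165],[-0.8,-3.8,0],1.0],[[0,0,0.165],[-0.8,-3.8,0],1.0],[[0,0,0.155],[-0.7,-4.0,0],1.0]]}}

```text
clock: 18.6
position: [0.4688, -0.1344, 0.2424]
ee_rot: [0.0, 0.2, 0.98, 0.0]
contact_force: [0.4, -0.1, -1.4]
width: 0.0174
gripper_force: 59.5
```

Emit:
{"fn": "drive_tool", "kwargs": {"rows": [[[0,0,0],[0,0,0],1.0],[[0,0,0],[0,0,0],1.0]]}}

```text
clock: 18.85
position: [0.4691, -0.1329, 0.2421]
ee_rot: [0.0, 0.203, 0.979, 0.0]
contact_force: [-0.3, 0.3, -0.7]
width: 0.0171
gripper_force: 59.6
```

```bash
python3 -c "
from h import *
st()
p=manip.get_state()['position']
b=eyes.get_image('side');a=eyes.get_image('top')
print(proj('side',[p-[0,0,.112],[.4686,-.1339,.055]]))
cv2.imwrite('pics/s3.png',np.hstack([cv2.resize(b[200:350,230:380],(400,400)),cv2.resize(a[170:290,190:310],(400,400))])[:,:,::-1])"
```

```text
t 18.85 p [ 0.4691 -0.1329  0.2421] ey 1.1613436380904956 z [ 0.0003  0.0009 -1.    ] q [-0.4196  0.1438  1.6814  0.001   1.3165 -1.5811] F [-0.3044  0.3081 -0.6891] M [ 0.0127 -0.0025  0.0145] w 0.017073905677984582 59.64380979537964
[[299.3385 284.3336]
 [299.7332 310.9843]]
```

View pics/s3.png

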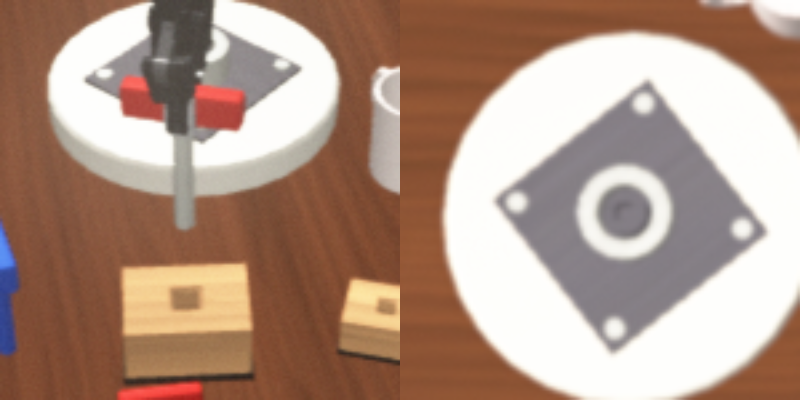

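The key hangs above the stand, with its tip at side pixel (299,285). The hole is at (299.8,311.4), as predicted.

Emit:
{"fn": "drive_tool", "kwargs": {"rows": [[[0,0,0],[-0.05,-0.1,-1.5],1.0],[[0,0,0],[0,0,-2.5],1.0],[[0,0,0],[0,0,-2.5],1.0],[[0,0,0],[0,0,-0.6],1.0],[[0,0,0],[0,0,0],1.0],[[0,0,0],[0,0,0],1.0]]}}

```text
clock: 19.7
position: [0.4694, -0.1344, 0.1717]
ee_rot: [0.001, 0.202, 0.979, -0.0]
contact_force: [0.0, 0.1, -2.4]
width: 0.0171
gripper_force: 59.6
```

Emit:
{"fn": "drive_tool", "kwargs": {"rows": [[[0,0,0],[0,0,-0.2],1.0],[[0,0,0],[0,0,-0.3],1.0],[[0,0,0],[0,0,0],1.0]]}}

```text
clock: 20.08
position: [0.4684, -0.1342, 0.1657]
ee_rot: [-0.0, 0.203, 0.979, 0.0]
contact_force: [0.4, -0.0, -1.8]
width: 0.0171
gripper_force: 59.6
```

Tip is in the mouth without contact, so I go on down.

Emit:
{"fn": "drive_tool", "kwargs": {"rows": [[[0,0,0],[0,0,-0.5],1.0],[[0,0,0],[0,0,-0.5],1.0],[[0,0,0],[0,0,-0.5],1.0],[[0,0,0],[0,0,0],1.0]]}}

```text
clock: 20.58
position: [0.4682, -0.1341, 0.1502]
ee_rot: [-0.001, 0.203, 0.979, 0.0]
contact_force: [-0.6, 0.5, -1.9]
width: 0.0172
gripper_force: 59.6
```

Emit:
{"fn": "drive_tool", "kwargs": {"rows": [[[0,0,0],[0,0,-0.6],1.0],[[0,0,0],[0,0,-0.6],1.0],[[0,0,0],[0,0,-0.6],1.0],[[0,0,0],[0,0,-0.3],1.0],[[0,0,0],[0,0,0],1.0]]}}

```text
clock: 21.2
position: [0.4685, -0.1342, 0.1295]
ee_rot: [-0.0, 0.203, 0.979, 0.0]
contact_force: [0.1, -0.2, -3.1]
width: 0.0173
gripper_force: 59.6
```

```bash
python3 -c "
from h import *
st()"
```

```text
t 21.2 p [ 0.4685 -0.1342  0.1295] ey 1.1629679376312667 z [-0.0004  0.0003 -1.    ] q [-0.4219  0.2406  1.8612  0.0001  1.0403 -1.5849] F [ 0.0958 -0.1908 -3.1493] M [ 0.032   0.0486 -0.0238] w 0.017258809151896794 59.58828270435333
```

Emit:
{"fn": "drive_tool", "kwargs": {"rows": [[[0,0,0],[0,0,-0.1],1.0],[[0,0,0],[0,0,-0.1],1.0],[[0,0,0],[0,0,0],1.0]]}}

```text
clock: 21.58
position: [0.4686, -0.1342, 0.1279]
ee_rot: [0.0, 0.203, 0.979, 0.0]
contact_force: [0.6, 0.4, -1.9]
width: 0.0172
gripper_force: 59.6
```

Emit:
{"fn": "drive_tool", "kwargs": {"rows": [[[0,0,0],[0,0,-0.05],1.0],[[0,0,0],[0,0,0],1.0]]}}

```text
clock: 21.82
position: [0.4686, -0.1342, 0.1273]
ee_rot: [0.0, 0.202, 0.979, 0.0]
contact_force: [0.2, 0.4, -1.0]
width: 0.0173
gripper_force: 59.6
```

Nearly on the floor. I open slowly, then retreat upward.

Emit:
{"fn": "drive_tool", "kwargs": {"rows": [[[0,0,0],[0,0,-0.03],1.0],[[0,0,0],[0,0,0],2.0],[[0,0,0],[0,0,0],2.6],[[0,0,0],[0,0,0],3.5],[[0,0,0],[0,0,0],4.5],[[0,0,0],[0,0,0],5.5],[[0,0,0],[0,0,0],6],[[0,0,0],[0,0,0],6]], "force": 40}}

```text
clock: 22.82
position: [0.4687, -0.1343, 0.127]
ee_rot: [0.0, 0.202, 0.979, 0.0]
contact_force: [0.5, 0.3, -0.4]
width: 0.0604
gripper_force: 0.0
```

Emit:
{"fn": "drive_tool", "kwargs": {"rows": [[[0,0,0],[0,0,2],6],[[0,0,0],[0,0,3],6],[[0,0,0],[0,0,4],6],[[0,0,0],[0,0,4],6],[[0,0,0],[-2,-3.5,0],6],[[0,0,0],[-2,-3.5,0],6],[[0,0,0],[-2,-3.5,0],6],[[0,0,0],[-2,-3.5,0],6]]}}

```text
clock: 23.82
position: [0.3879, -0.2752, 0.2571]
ee_rot: [0.0, 0.202, 0.979, -0.0]
contact_force: [0.1, 0.1, -0.0]
width: 0.0603
gripper_force: 0.0
```

Emit:
{"fn": "drive_tool", "kwargs": {"rows": [[[0,0,0],[-2,-4,0],6],[[0,0,0],[-2,-4,0],6],[[0,0,0],[-2,-4,0],6],[[0,0,0],[0,0,0],6],[[0,0,0],[0,0,0],6]]}}

```text
clock: 24.45
position: [0.3286, -0.3936, 0.2568]
ee_rot: [-0.0, 0.203, 0.979, 0.001]
contact_force: [-1.2, 0.1, 0.1]
width: 0.0599
gripper_force: 0.0
```

```bash
python3 -c "
from h import *
st()
b=eyes.get_image('side');a=eyes.get_image('top')
cv2.imwrite('pics/s4.png',np.hstack([cv2.resize(b[150:420,210:480],(400,400)),cv2.resize(a[140:310,270:440],(400,400))])[:,:,::-1])"
```

```text
t 24.45 p [ 0.3286 -0.3936  0.2568] ey 1.1624453611502674 z [ 0.0001  0.0014 -1.    ] q [-1.0115  0.1742  1.6062  0.0008  1.3624 -2.1741] F [-1.2422  0.1242  0.0947] M [ 0.0499 -0.0646 -0.0295] w 0.05988070733648798 0.0
```

View pics/s4.png

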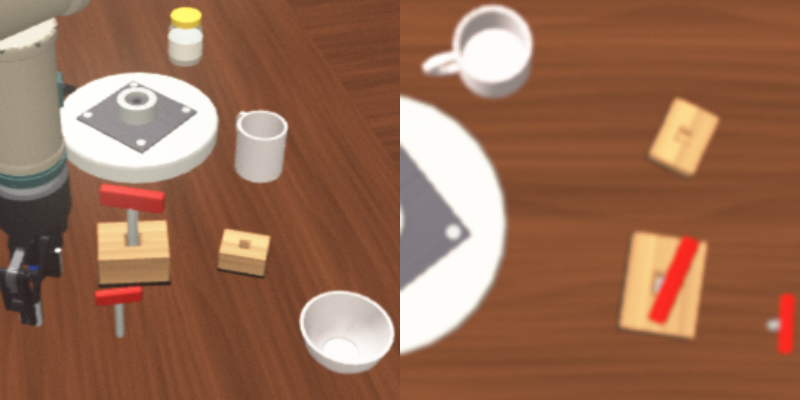

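The key stands upright in its stand (side crop 132,225). The gripper is clear and the mug, bowl and jar have not moved.

```bash
python3 -c "
from rig import job
print(job.sign_off())"
```

```text
the job is handed in; nothing more can be done
None
```

The job is handed in: the key went fully home, the screw turned clockwise until the torque rose from 0.10 to 0.19 N m (taken as the stop), and the key stands back in its stand, released, with the mug, bowl and jar untouched.

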